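# Shut and bolt the case box

### The arm

A 6-joint arm with a two-finger parallel gripper is mounted at the origin on a cart in front of the work surface, level with it; the furniture and walls round the work are solid. World frame = base frame: x ahead of the robot, y to its left, z up, the work surface at z = 0. Lengths are in m, angles in rad, forces in N, time in s.
With the tool pointing down it reaches from about 0.325 to 0.9 m from the base axis. Payload 3.5 kg.
Tool frame: the origin (TCP) lies on the front face of the gripper's body, between the roots of the fingers; the fingertips stand 73 mm ahead of it and the grasp point (between the pads) lies 54 mm ahead of it; z points along the fingers, y is the direction in which the jaws open and shut (so a half turn about z gives the same grasp; the last joint's range is limited). The gripper opens to 85 mm and grips with 20 to 120 N. Pads are 22 mm wide; open, the fingers measure 114 mm over their backs; the gripper's body (76 mm by 85 mm) begins 54 mm behind the grasp point. The pads swing forward as they close: fully open they stand 13 mm farther back than shut.
Start: joints at [-1.212, 0.276, -0.026, 1.268, 0, 1.467], TCP at [0.278, -0.56, 0.304] pointing down, gripper open.
Joint ranges: [-3.12, 3.12], [-0.85, 1.88], [-1.08, 1.24], [-1.95, 2.15], [-1.57, 1.53], [-3.14, 3.14]. Speed limits (rad/s): [2.57, 2.57, 3.14, 3.14, 3.14, 3.14].

### API

Orientations are given as a unit quaternion [w, x, y, z].
In Python, from station import telemetry, eyes, order gives the robot as it stands.
- The arm moves only by the shell command python3 -m jog 'ROWS' [FORCE]. ROWS is JSON, a list of rows, each a list of 3 entries, a list of its own where there are three numbers: the opening, from 0 (shut) to 1 (fully open), then the shift along the tool's x, y, z each as a share of 0.04 m, from -1 to 1, then the turn about the tool's z as a share of 0.12 rad, from -1 to 1. In form: [[fingers, [x, y, z], spin], ...]. A call has 1 to 8 rows; each row shifts and turns the commanded pose from where the row before left it, along the tool's axes as they then stand; what a row does not reach is not made up. A row lasts 1/12 s, in which the tool goes at most 41.7 mm and 7.16 degrees, less where a joint would pass 70% of its speed; a pose out of reach is approached as far as the arm can. A call with a number of a shift or a turn outside -1 to 1 is refused whole. A call with a gripper value outside its range is refused whole. The fingers move at their own pace and stop on an object; FORCE is the grip in N (left out, the last holds). Time passes only in rows, so rows that do not move let the fingers close. It gives the time, the measured TCP pose, the force and the opening at its end, in the units of the state.
- telemetry.read_state(): the state, without advancing time (a new reading comes with each control period).
- eyes.get_image(name): name is "scene" or "side" or "wrist"; returns a dict with "pixels" (384x512x3 uint8, red, green, blue), "vfov" (degrees; the focal length in pixels is half the picture's height over the tangent of half this angle, whatever the lens; pixels are square), "cx", "cy" (the principal point, pixels), "k1" (the pictures are not rectified: a ray, as slopes to the right and down, at radius r is drawn at 1 + k1 r^2 times it, then the intrinsics apply), "extrinsics" (4x4, takes a point from world to camera coordinates). Camera axes: x right, y up, looking along -z (the intrinsics and any distortion apply to the point x, -y, -z); pixel columns grow to the right and rows downward; lengths in m; the calibration is good to about 2 mm. A picture is of the moment at which its call begins. There is no depth.
- order.finish_job(): hands the job in, once; it reports no verdict.
The state is a dict: "time": time; "qpos": joint angles; "joint_vel": joint speeds; "joint_torque": joint torques, N m; "position": TCP position; "orientation": TCP orientation; "force": force on the tool from outside, world axes, zero at the start; "torque": the same for the moment, N m; "grip_width": finger opening in m.
Only numpy, scipy, OpenCV 4.12 (cv2) and the standard library are available. Lean on these libraries where they do the work, as an engineer would, in place of code of your own. Each camera call takes 0.05 s, during which the arm holds its last target.

### The job

The lid of the grey case box stands ajar: press it shut first. Then lift the red knob of the barrel bolt out of its notch, slide the bolt gently through the keeper on the lid until its handle meets the end stop, and lower the handle fully down into the notch there. Do not force the bolt against its stops, leave the cast, the dish and the bur block where they are, and let go at the end.

Things in the scene. Friction and masses are not known exactly. Their poses are not given: they have to be found in the camera images.
- lockbox: Grey steel case box, fixed, 150 (x) by 280 (y) by 60 mm high. Origin: centre of its underside; x away from the robot, y to its left, z up. The right 160 mm is a solid deck, top at z 60, with the barrel bolt on it; the left 116 mm is the hinged lid. The bolt's axis runs along y at x -45, z 74 mm.
- lid_front (a point): Middle of the front edge of the lid, on its top face. The lid is an aluminium plate 150 mm (x) by 116 mm (y), 8 mm thick, with a thin black tab in front.
- lid_hinge_line (a point): Point on the lid's hinge axis (along box y) at its rear edge, halfway along it, level with the top of the shut lid: box x 75, y 81, z 60 mm.
- lid (a joint): Lid angle, rad: 0 shut, growing as the front edge rises (start 0.3 to 0.7). Stiff hinge: it stays where left; 3 to 6 N downward on the plate move it. On its right edge, in line with the bolt (box y 36 mm), stands the keeper, a steel staple 31 mm wide, 12 mm long, 29 mm high, which the bolt enters only when the lid is shut.
- knob (a point): Centre of the red ball knob, 18 mm across, on the bolt's handle: a brass stem 7 mm thick, square to the bolt, 46 mm from bolt axis to knob centre. At the start it lies level, pointing to the robot over the front edge of the box, free below. It can be pinched from above along the bolt's axis and turns in the grip.
- bolt (a joint): Travel of the bolt along box +y (left, into the keeper), m: 0 at the centre of the starting notch. Brass rod 12 mm thick, stiff: about 6 N to slide it, more once the stem meets the rubber face of the stop (some newtons per mm). The handle moves along with it.
- handle (a joint): Turn of the handle about the bolt's axis, rad: 0 lying level, down in a notch; grows as the knob rises in an arc, limit 1.2. The stem clears the land above about 0.85; between the notches it cannot come lower. Let go, it falls by its own weight.
- bolt_base: The barrel bolt's bed on the box, carrying rod and handle; origin and axes as the box's. The left-hand collar is the end stop, dark grey. It and its notch are clamped in a new place each time, not measured: the bolt's travel until the stem meets it is anywhere from 48 to 76 mm. With the stem at the stop the handle drops in; more than 2 mm short it lands on the ridge.
- cast_b: White plaster dental cast, 56x58x32 mm, loose, behind the box. Origin: centre of its underside.
- dappen_0: White glass dish, 35 mm across and 24 mm high, loose, behind the box. Origin: centre of its underside.
- bur_block: Grey block with dental burs standing in it, 28x60x37 mm, loose, near the front edge at the right. Origin: centre of its underside. To its rear, from about y -0.27 m to the right, tall stacks of pans (0.5 m) stand on the worktop; the arm must pass clear of them.
- start_notch (a point): Centre of the right-hand notch, on the bolt's axis (box x -45, y -95, z 74 mm), where the handle starts. In front of the axis (11 to 16 mm) runs a steel ridge, the land, its top 9 mm above the axis, with a notch at each end: here 12 mm long, at the far end 9 mm. A rubber-faced collar, 26 mm wide, top 13 mm above the axis, closes each notch on its outer side and stops the stem.

How it is judged:
On the way, in this order (a step that is already met when the one before it is completed fails the run):
1. the lid is pressed shut (value of joint lid below 0.03 rad), for 0.2 s.
2. with the lid shut, the bolt is slid through the keeper (value of joint bolt above 0.044 m and value of joint lid below 0.03 rad), for 0.1 s.
At the end, for the whole second after the job is handed in: The lid is shut (within 0.03 rad), the bolt is through the keeper (more than 44 mm from its start) and its handle lies down in the far notch (within 0.12 rad of level), all at rest and released (all of step 2 and value of joint handle below 0.12 rad and velocity of joint bolt between -0.01 and 0.01 m/s and velocity of joint handle between -0.1 and 0.1 rad/s); the robot touches nothing.
It fails at once if the bolt is forced: its handle pressed with more than 15 N against land, collar or end stop (contact force between bolt_base and lockbox above 15 N).
It fails at once if the cast, the dish or the bur block is moved by more than 2 cm (distance of any of cast_b, dappen_0, bur_block from where it was at the start of the episode above 0.02 m).
It also fails if it takes over 72 s, if anything falls off the work surface, if the arm or the gripper's body presses on something with over 40 N, if the wrist force passes 120 N, or if a joint passes its speed limit or range.

## Working session

There is one attempt and no reset: what is moved stays moved. The work goes in short steps, Python scripts to look and compute and a shell command to move; the robot and the scene stay as the last step left them, time stands still between calls to the robot, and variables do not carry over. Pictures are saved under pics/ and viewed, and the job is handed in when it is done.

```bash
ls; mkdir -p pics
cat > h.py <<'E'
import numpy as np, cv2
from station import telemetry, eyes, order
def cam(n):
    d=eyes.get_image(n); return d
def save(d,name,crop=None,s=1):
    p=d["pixels"][...,::-1]
    if crop: x0,y0,x1,y1=crop; p=p[y0:y1,x0:x1]
    if s!=1: p=cv2.resize(p,None,fx=s,fy=s,interpolation=cv2.INTER_CUBIC)
    cv2.imwrite("pics/"+name,p)
def f(d): return 192/np.tan(np.radians(d["vfov"])/2)
def ray(d,u,v):
    F=f(d); K=np.array([[F,0,d["cx"]],[0,F,d["cy"]],[0,0,1.]])
    x,y=cv2.undistortPoints(np.array([[[u,v]]],float),K,np.array([d["k1"],0,0,0,0.]))[0,0]
    E=np.array(d["extrinsics"]); R=E[:3,:3]; t=E[:3,3]
    w=R.T@np.array([x,-y,-1.]); return -R.T@t, w/np.linalg.norm(w)
def plane(d,u,v,z):
    o,w=ray(d,u,v); return o+w*(z-o[2])/w[2]
def two(d1,a,d2,b):
    o1,w1=ray(d1,*a); o2,w2=ray(d2,*b)
    A=np.stack([w1,-w2],1); s=np.linalg.lstsq(A,o2-o1,rcond=None)[0]
    p=o1+s[0]*w1;q=o2+s[1]*w2; return (p+q)/2, np.linalg.norm(p-q)
def proj(d,P):
    E=np.array(d["extrinsics"]); c=E[:3,:3]@np.asarray(P)+E[:3,3]
    x,y=c[0]/-c[2],-c[1]/-c[2]; k=1+d["k1"]*(x*x+y*y); F=f(d)
    return F*x*k+d["cx"],F*y*k+d["cy"]
E
python3 - <<'E'
from h import *
for n in ["scene","side","wrist"]:
    d=cam(n); save(d,n+"0.png"); print(n,d["vfov"],d["k1"],d["cx"],d["cy"]); E=np.array(d["extrinsics"]); print(-E[:3,:3].T@E[:3,3], -E[2,:3])
print(telemetry.read_state())
E
```

```text
pics
scene 54.87543882446631 -0.12170190974426634 252.9271634971116 191.14709149190486
[0.17667991 0.47748016 0.58300982] [ 0.46611278 -0.64114408 -0.60965003]
side 43.714843447568214 0.001420992066898318 259.84237194766763 189.8302716788891
[0.30397418 0.64142405 0.76116483] [ 0.2507485  -0.67979956 -0.6892008 ]
wrist 59.704403523605905 -0.08290629518356826 254.8920706727168 191.39415250621775
[ 0.35079155 -0.5221921   0.37247616] [-0.2856214  -0.14023654 -0.94802644]
{'time': 0.15, 'qpos': array([-1.21236407e+00,  2.76990375e-01, -2.75356302e-02,  1.26800350e+00,
       -3.05323865e-05,  1.46743629e+00]), 'joint_vel': array([ 0.00145675, -0.00146871,  0.004329  ,  0.00069967,  0.00023282,
       -0.00201828]), 'joint_torque': array([ 2.57640440e-04, -4.46057367e+01,  2.95639014e+01,  1.05612259e-02,
       -1.21338539e-04, -1.95304773e-05]), 'position': array([ 0.27831155, -0.55908577,  0.30301078]), 'orientation': array([-8.57608434e-04,  9.73461333e-01,  2.28849910e-01, -1.25364136e-04]), 'force': array([-0.32380882, -0.16981886, -0.00738752]), 'torque': array([ 0.038883  , -0.02519054,  0.02006081]), 'grip_width': 0.08560622082814967}
```

View pics/scene0.png

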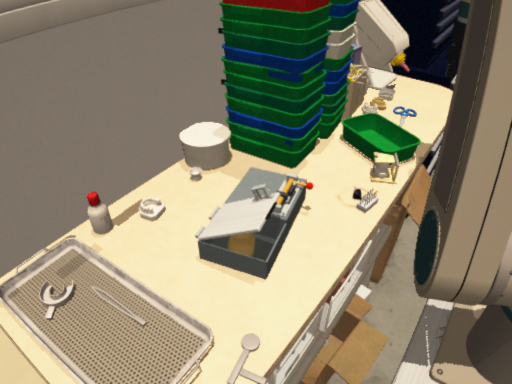

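View pics/side0.png

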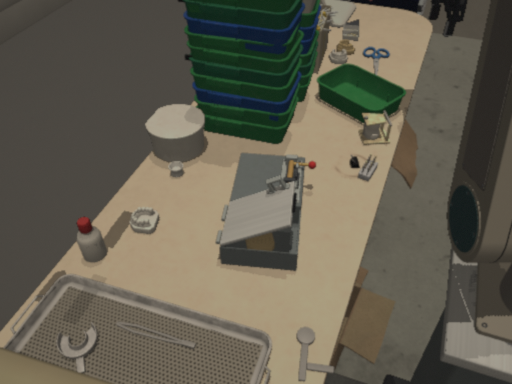

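View pics/wrist0.png

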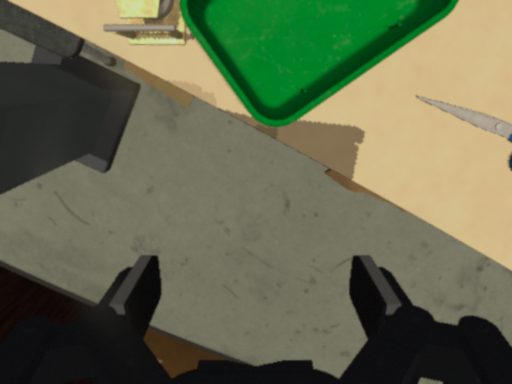

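The box sits near pixel (255,215) in scene and (265,210) in side. The red knob is at about (309,185) and (312,165). I'll zoom in.

Run:
```python
from h import *
d=cam("scene"); save(d,"sc1.png",(190,150,330,285),5)
d2=cam("side"); save(d2,"si1.png",(210,140,330,275),5)
def red(d,box):
    x0,y0,x1,y1=box; p=d["pixels"].astype(int); m=(p[...,0]>110)&(p[...,1]<60)&(p[...,2]<60)
    k=np.zeros_like(m);k[y0:y1,x0:x1]=1; ys,xs=np.nonzero(m&k); return xs.mean(),ys.mean(),len(xs)
a=red(d,(280,165,330,205)); b=red(d2,(295,150,330,180)); print(a,b,two(d,a[:2],d2,b[:2]))
```

```text
(np.float64(308.6551724137931), np.float64(185.58620689655172), 29) (np.float64(311.6818181818182), np.float64(164.13636363636363), 22) (array([ 0.47556676, -0.15525972,  0.07016259]), np.float64(0.0022517414182607765))
```

View pics/sc1.png

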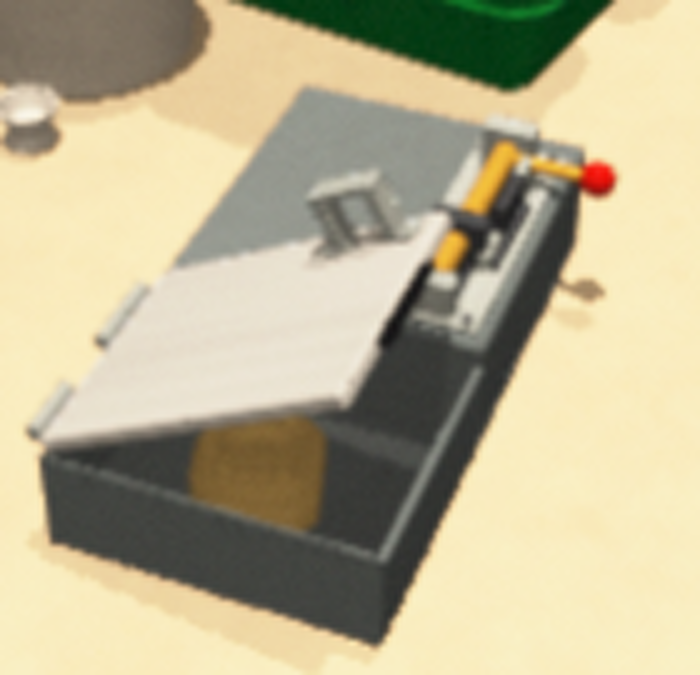

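View pics/si1.png

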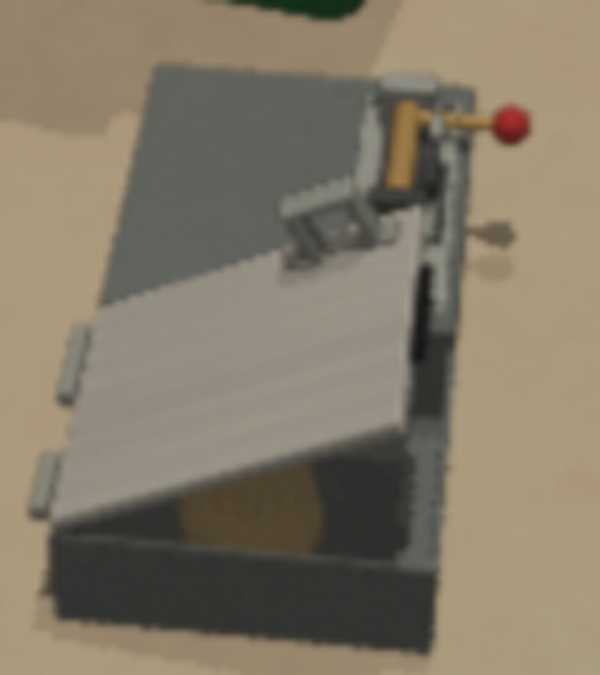

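```bash
cat > box.py <<'E'
from h import *
def fit(d,d2):
    L=np.array([[75,-140],[-75,-140],[-75,140],[75,140]])/1e3
    A=[(305,88),(583,148),(380,555),(42,450)]; B=[(157,66),(472,90),(435,570),(50,535)]
    P=np.array([plane(d,190+a/5-.4,150+b/5-.4,.06)[:2] for a,b in A]); Q=np.array([plane(d2,210+a/5-.4,140+b/5-.4,.06)[:2] for a,b in B])
    return L,P,Q
def rigid(L,P):
    lc,pc=L.mean(0),P.mean(0); H=(L-lc).T@(P-pc); th=np.arctan2(H[0,1]-H[1,0],H[0,0]+H[1,1])
    R=np.array([[np.cos(th),-np.sin(th)],[np.sin(th),np.cos(th)]]); return th,R,pc-R@lc
E
python3 - <<'E'
from box import *
d=cam("scene");d2=cam("side")
L,P,Q=fit(d,d2)
for X in (P,Q,(P+Q)/2):
    th,R,t=rigid(L,X); print(th,t,np.round((X-(L@R.T+t))*1e3,1).tolist())
k=R@np.array([-.091,-.095])+t; print("knob pred",k)
# lid front left corner: 3D by two views
p,e=two(d,(190+340/5,150+403/5),d2,(210+400/5,140+430/5)); print("lid corner",p,e, (p[:2]-t)@R)
p,e=two(d,(190+45/5,150+443/5),d2,(210+55/5,140+522/5)); print("lid rear",p,e,(p[:2]-t)@R)
E
```

```text
0.23757629736488595 [ 0.53616562 -0.03234267] [[-2.6, 0.7], [2.4, 0.7], [2.5, 0.8], [-2.4, -2.2]]
0.23361791876428695 [ 0.53905552 -0.03165403] [[-1.7, -1.6], [2.3, 0.3], [1.8, 1.3], [-2.4, 0.0]]
0.23558795972852925 [ 0.53761057 -0.03199835] [[-2.1, -0.5], [2.4, 0.5], [2.2, 1.1], [-2.4, -1.1]]
knob pred [ 0.47129864 -0.14561494]
lid corner [0.45277564 0.08320276 0.12399909] 0.0006365823492837113 [-0.05560191  0.13182067]
lid rear [0.57969677 0.11062395 0.05256404] 0.00015511478585061912 [0.07421381 0.12885915]
```

Run:
```python
from box import *
d=cam("scene");d2=cam("side")
A=[(305,88),(583,148),(380,555),(42,450),(380,645)]; B=[(157,66),(472,90),(435,570),(50,535),(430,650)]
for a,b in zip(A,B): print(two(d,(190+a[0]/5-.4,150+a[1]/5-.4),d2,(210+b[0]/5-.4,140+b[1]/5-.4)))
p=plane(d,190+380/5-.4,150+645/5-.4,0);q=plane(d2,210+430/5-.4,140+650/5-.4,0);print(p,q)
L,P,Q=fit(d,d2);print(P,Q)
```

```text
(array([ 0.64613847, -0.15954964,  0.05274544]), np.float64(0.0010555929743436407))
(array([ 0.50278347, -0.19361779,  0.05307651]), np.float64(0.0006869280822292865))
(array([0.4373657 , 0.08034833, 0.05042263]), np.float64(0.0009398880948537362))
(array([0.58201413, 0.1122534 , 0.04839858]), np.float64(0.0017900976858904567))
(array([ 0.43738961,  0.07826851, -0.00361519]), np.float64(0.001289477923935104))
[0.43550329 0.08149076 0.        ] [0.43693466 0.08014491 0.        ]
[[ 0.63944492 -0.1500286 ]
 [ 0.49861577 -0.18538753]
 [ 0.43286903  0.08691767]
 [ 0.57373276  0.11912776]] [[ 0.64275545 -0.15213035]
 [ 0.50082955 -0.18493573]
 [ 0.43546418  0.0884959 ]
 [ 0.57717288  0.12195404]]
```

Run:
```python
from box import *
d=cam("scene");d2=cam("side")
L=np.array([[75,-140],[-75,-140],[-75,140],[75,140],[-75,140],[-91,-95]])/1e3
Z=[.06,.06,.052,.052,0,.074]
A=[(305,88),(583,148),(380,555),(42,450),(380,645),(595.3,179.9)]; B=[(157,66),(472,90),(435,570),(50,535),(430,650),(510.4,122.7)]
P=np.array([plane(d,190+a/5-.4,150+b/5-.4,z)[:2] for (a,b),z in zip(A,Z)]); Q=np.array([plane(d2,210+a/5-.4,140+b/5-.4,z)[:2] for (a,b),z in zip(B,Z)])
for X in (P,Q,(P+Q)/2):
    th,R,t=rigid(L,X); print(th,t,np.round((X-(L@R.T+t))*1e3,1).tolist())
print(two(d,(190+A[5][0]/5-.4,150+A[5][1]/5-.4),d2,(210+B[5][0]/5-.4,140+B[5][1]/5-.4)))
for n,x in (("lidpress",[-.045,.095]),("knob",[-.091,-.095])): print(n,R@np.array(x)+t)
print("bur",plane(d,367,203,.02),plane(d2,368,168,.02),"stack",plane(d,281,160,.0),plane(d,300,161,0),plane(d,322,135,0))
```

```text
0.2292786062754671 [ 0.53917748 -0.03570562] [[-4.6, 5.0], [0.7, 3.7], [2.5, -2.6], [-0.6, -4.0], [1.2, -2.1], [0.9, 0.1]]
0.2343534832432061 [ 0.54072276 -0.03607375] [[-3.4, 2.7], [0.5, 4.7], [1.7, -0.5], [-0.9, -1.5], [1.7, -2.5], [0.4, -2.9]]
0.23182746413439148 [ 0.53995022 -0.03588936] [[-4.0, 3.8], [0.6, 4.2], [2.1, -1.6], [-0.7, -2.8], [1.4, -2.3], [0.6, -1.4]]
(array([ 0.47556967, -0.15527544,  0.07015515]), np.float64(0.0022246983157614775))
lidpress [0.47432719 0.04623017]
knob [ 0.4732115  -0.14925577]
bur [ 0.35424361 -0.23497507  0.02      ] [ 0.35950308 -0.24645867  0.02      ] stack [ 0.64226946 -0.30316015  0.        ] [ 0.59440975 -0.33040086  0.        ] [ 0.61335274 -0.50689226  0.        ]
```

```bash
python3 -m jog '[[0,[0,0,0],0.94],[0,[0,0,0],0.94],[0,[0.6,-0.73,0],0],[0,[0.6,-0.73,0],0],[0,[0.6,-0.73,0],0],[0,[0.6,-0.73,0],0]]'; python3 -m jog '[[0,[0.6,-0.73,0],0],[0,[0.6,-0.73,0],0],[0,[0.6,-0.73,0],0],[0,[0.6,-0.73,0],0],[0,[0.6,-0.73,0],0],[0,[0,-0.3,0],0],[0,[0,0,0],0],[0,[0,0,0],0]]'
python3 - <<'E'
from h import *
d=cam("wrist"); save(d,"w1.png"); s=telemetry.read_state(); print(s["position"],s["orientation"],s["force"])
E
```

```text
time: 1.05
position: [0.3448, -0.4223, 0.3039]
orientation: [0.0, 0.993, 0.117, 0.0]
force: [0.7, -0.6, -0.7]
grip_width: 0.0121
time: 1.72
position: [0.4241, -0.2415, 0.3041]
orientation: [0.0, 0.993, 0.119, -0.0]
force: [-0.6, -0.2, -0.2]
grip_width: -0.0002
[ 0.4241198  -0.24233643  0.30412253] [5.34353134e-04 9.93037085e-01 1.17800881e-01 1.20915973e-04] [ 1.42635057 -0.40545906  0.05599717]
```

View pics/w1.png

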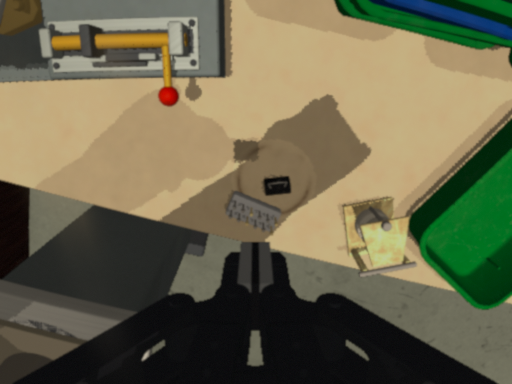

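The wrist view shows the red knob at (168,96), the bolt along y and the deck's right edge at about column 225. I'll cast rays from it.

Run:
```python
from h import *
d=cam("wrist"); save(d,"w1z.png",(0,0,250,120),3)
p=d["pixels"].astype(int); m=(p[...,0]>130)&(p[...,1]<50)&(p[...,2]<60); m[:60]=0;m[150:]=0;m[:,:100]=0;m[:,250:]=0
ys,xs=np.nonzero(m);print(xs.mean(),ys.mean(),len(xs),plane(d,xs.mean(),ys.mean(),.074))
```

```text
166.19246861924685 95.36820083682008 239 [ 0.47294596 -0.15066066  0.074     ]
```

View pics/w1z.png

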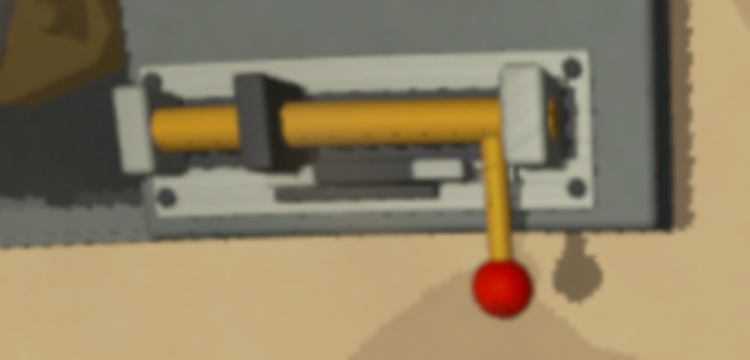

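Run:
```python
from h import *
d=cam("wrist")
def c(x,y,z): return plane(d,x/3-.33,y/3-.33,z)[:2]
a=c(140,68,.062);b=c(590,52,.062);e=c(155,215,.062);g=c(592,207,.062)
print("plate corners",a,b,e,g)
for u,v in ((a,b),(e,g)):
    w=u-v; print("yaw",np.arctan2(-w[0],w[1]),np.linalg.norm(w))
u=c(152,130,.074)-c(500,118,.074);print("rod",np.arctan2(-u[0],u[1]))
k=np.array([.473,-.1507]); th=.236; R=np.array([[np.cos(th),-np.sin(th)],[np.sin(th),np.cos(th)]])
t=k-R@[-.091,-.095]; print("box",t)
for n,x,y,z in (("collTR top",265,80,.087),("collTR bot",290,165,.087),("TLbot",243,165,.087),("collFaceBase",290,172,.062),("stem",488,140,.074),("right collar L",502,160,.087),("deckFR",655,230,.06),("keeper/bed left end",115,90,.087)):
    print(n,np.round(((c(x,y,z)-t)@R)*1e3,1))
```

```text
plate corners [ 0.51176303 -0.03151792] [ 0.54257183 -0.16251611] [ 0.47041419 -0.04010876] [ 0.50077983 -0.17131082]
yaw 0.2309872057139726 0.1345723182599212
yaw 0.22743736008868004 0.13467016686007455
rod 0.23187949912812794
box [ 0.53926511 -0.0370561 ]
collTR top [-34.7 -38.3]
collTR bot [-56.8 -42.8]
TLbot [-56.3 -29.4]
collFaceBase [-56.9 -31.3]
stem [-50.7 -94.9]
right collar L [ -57.1 -101.8]
deckFR [ -75.5 -139.8]
keeper/bed left end [-35.    5.2]
```

```bash
python3 -m jog '[[0,[0.36,-0.836,0],0],[0,[0.36,-0.836,0],0],[0,[0.36,-0.836,0],0],[0,[0.36,-0.836,0],0],[0,[0.36,-0.836,0],0],[0,[0.36,-0.836,0],0],[0,[0.36,-0.836,0],0],[0,[0.36,-0.836,0],0]]'; python3 -m jog '[[0,[0,0,0.5],0],[0,[0,0,0.5],0],[0,[0,0,0.5],0],[0,[0,0,0.5],0],[0,[0,0,0.25],0],[0,[0,0,0],0],[0,[0,0,0],0]]'
python3 - <<'E'
from h import *
d=cam("scene"); save(d,"sc2.png",(170,100,370,290),4)
E
```

```text
time: 2.53
position: [0.4742, 0.0456, 0.3041]
orientation: [0.0, 0.993, 0.117, 0.0]
force: [1.1, 0.7, 1.0]
grip_width: -0.0003
time: 3.12
position: [0.4737, 0.0445, 0.2138]
orientation: [-0.0, 0.993, 0.117, -0.0]
force: [-0.3, 0.3, 0.3]
grip_width: 0.0002
```

View pics/sc2.png

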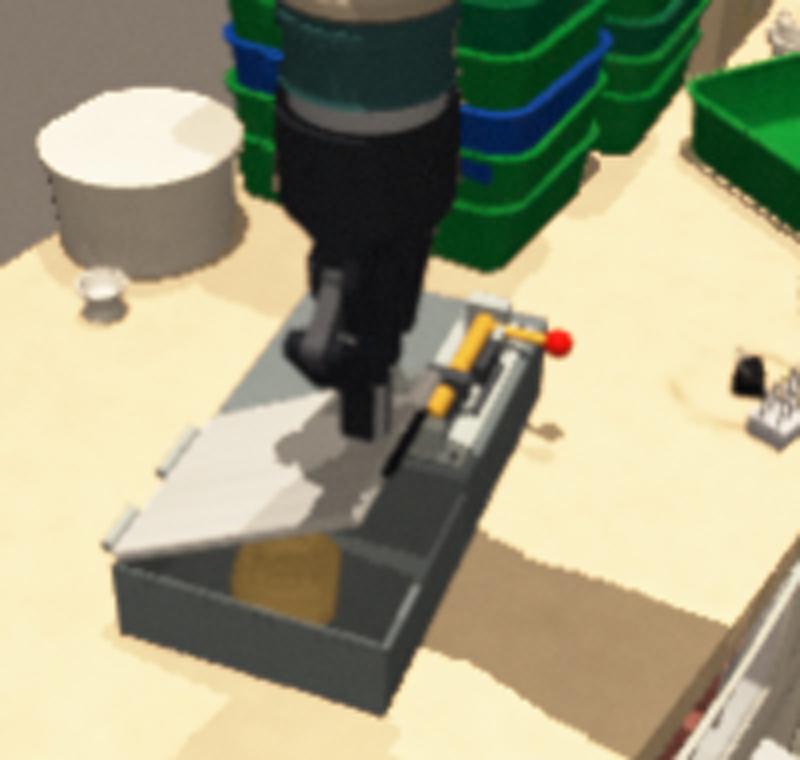

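The shut fingertips stand just above the lid, at about crop (365,430), clear of the keeper. I'll press down.

```bash
python3 -m jog '[[0,[0,0,0.25],0],[0,[0,0,0.25],0],[0,[0,0,0.25],0],[0,[0,0,0.25],0]]';python3 -m jog '[[0,[0,0,0.25],0],[0,[0,0,0.25],0],[0,[0,0,0.2],0],[0,[0,0,0],0]]'
```

```text
time: 3.5
position: [0.4736, 0.0452, 0.1733]
orientation: [0.0, 0.993, 0.118, 0.0]
force: [-1.2, -0.8, 1.3]
grip_width: 0.0
time: 3.83
position: [0.4721, 0.0453, 0.1436]
orientation: [-0.0, 0.993, 0.118, -0.002]
force: [-0.4, -0.9, -0.5]
grip_width: 0.0001
```

```bash
python3 -m jog '[[0,[0,0,0.08],0],[0,[0,0,0.08],0],[0,[0,0,0],0]]';python3 -m jog '[[0,[0,0,0.05],0],[0,[0,0,0],0]]'
python3 - <<'E'
from h import *
d=cam("side"); save(d,"si3.png",(200,80,360,270),4)
E
```

```text
time: 4.08
position: [0.4737, 0.0453, 0.1393]
orientation: [-0.0, 0.993, 0.118, 0.0]
force: [-0.2, 0.4, 0.7]
grip_width: 0.0006
time: 4.25
position: [0.474, 0.0452, 0.1377]
orientation: [0.0, 0.993, 0.118, 0.0]
force: [0.5, -0.2, 0.8]
grip_width: 0.0001
```

View pics/si3.png

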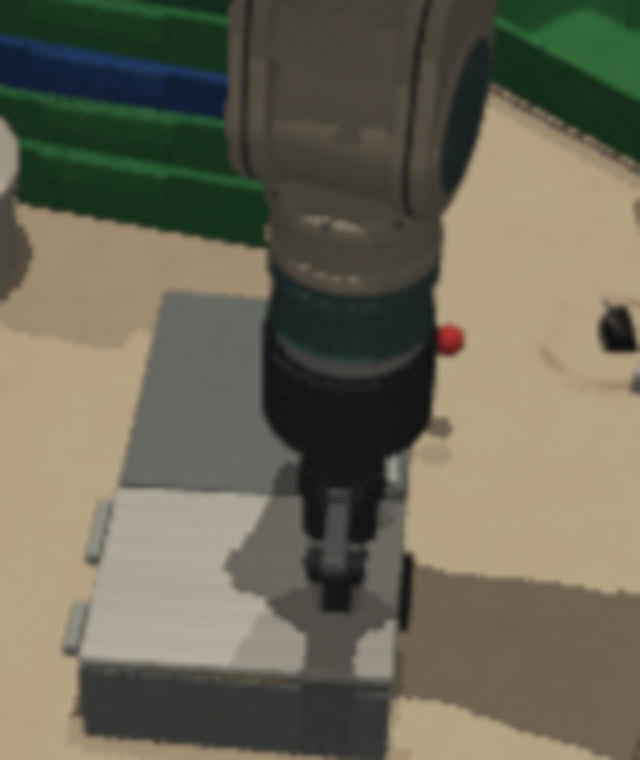

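The lid is nearly flush. I'll keep pressing in small steps until the force rises.

```bash
python3 -m jog '[[0,[0,0,0.05],0],[0,[0,0,0],0]]';python3 -m jog '[[0,[0,0,0.05],0],[0,[0,0,0],0]]';python3 -m jog '[[0,[0,0,0.03],0],[0,[0,0,0],0]]'
```

```text
time: 4.47
position: [0.4739, 0.0452, 0.1356]
orientation: [0.0, 0.993, 0.118, 0.0]
force: [-0.4, -0.7, 0.1]
grip_width: 0.0001
time: 4.63
position: [0.4738, 0.0452, 0.1334]
orientation: [0.0, 0.993, 0.118, 0.0]
force: [-0.1, 0.1, 0.8]
grip_width: -0.0004
time: 4.8
position: [0.4738, 0.0452, 0.1326]
orientation: [0.0, 0.993, 0.118, 0.0]
force: [0.1, 0.1, 3.2]
grip_width: 0.0001
```

```bash
python3 -m jog '[[0,[0,0,0.03],0],[0,[0,0,0],0]]';python3 -m jog '[[0,[0,0,0.03],0],[0,[0,0,0],0]]'
```

```text
time: 4.97
position: [0.4738, 0.0452, 0.1324]
orientation: [0.0, 0.993, 0.118, 0.0]
force: [-3.2, 0.1, 11.8]
grip_width: 0.0001
time: 5.13
position: [0.4739, 0.0452, 0.1322]
orientation: [0.0, 0.993, 0.118, 0.0]
force: [-6.9, -0.4, 19.4]
grip_width: 0.0
```

A hard stop at 19 N, with the tips at z 59 mm: the lid is shut. I'll rise and check.

```bash
python3 -m jog '[[0,[0,0,0],0],[0,[0,0,0],0],[0,[0,0,-0.3],0],[0,[0,0,-0.8],0],[0,[0,0,-0.8],0],[0,[0,0,-0.8],0],[0,[0,0,-0.8],0],[0,[0,0,-0.7],0]]'
python3 - <<'E'
from h import *
d=cam("wrist"); save(d,"w4.png")
d=cam("side"); save(d,"si4.png",(200,120,360,270),4)
E
```

```text
time: 5.8
position: [0.4734, 0.0453, 0.2997]
orientation: [0.0, 0.993, 0.118, 0.0]
force: [0.9, -0.7, -0.4]
grip_width: -0.0002
```

View pics/w4.png

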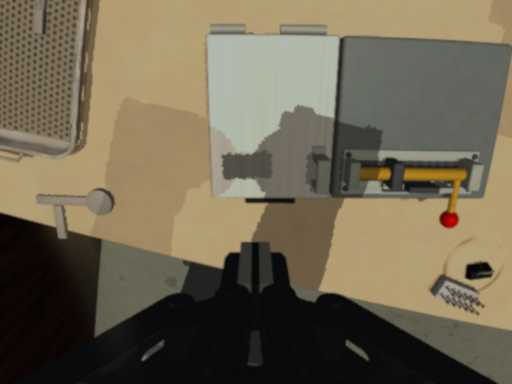

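View pics/si4.png

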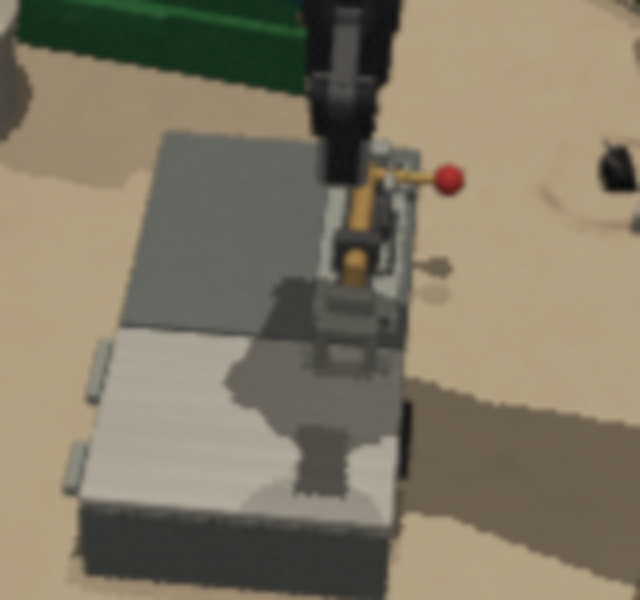

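The lid is flush in both views, and the knob is still at the start. Next I'll move above the knob.

```bash
python3 -m jog '[[0.5,[-0.19,0.79,0],0],[0.5,[-0.19,0.79,0],0],[0.5,[-0.19,0.79,0],0],[0.5,[-0.19,0.79,0],0],[0.5,[-0.19,0.79,0],0],[0.5,[-0.19,0.79,0],0],[0.5,[0,0,0],0],[0.5,[0,0,0],0]]' 25
python3 -m jog '[[0.5,[0,0,0.8],0],[0.5,[0,0,0.8],0],[0.5,[0,0,0.7],0],[0.5,[0,0,0],0],[0.5,[0,0,0],0]]'
python3 - <<'E'
from h import *
d=cam("wrist"); save(d,"w5.png")
p=d["pixels"].astype(int); m=(p[...,0]>130)&(p[...,1]<50)&(p[...,2]<60)
ys,xs=np.nonzero(m);print(xs.mean(),ys.mean(),len(xs),plane(d,xs.mean(),ys.mean(),.074), telemetry.read_state()["position"])
E
```

```text
time: 6.57
position: [0.473, -0.1509, 0.2967]
orientation: [-0.001, 0.993, 0.116, -0.001]
force: [-0.1, -0.0, -0.5]
grip_width: 0.0427
time: 6.98
position: [0.4719, -0.1479, 0.2041]
orientation: [-0.002, 0.993, 0.119, -0.002]
force: [0.6, 0.4, 1.3]
grip_width: 0.0427
nan nan 0 [nan nan nan] [ 0.4734403  -0.14878733  0.20603109]<stdin>:4: RuntimeWarning: Mean of empty slice.
  ret = ret.dtype.type(ret / rcount)
```

View pics/w5.png

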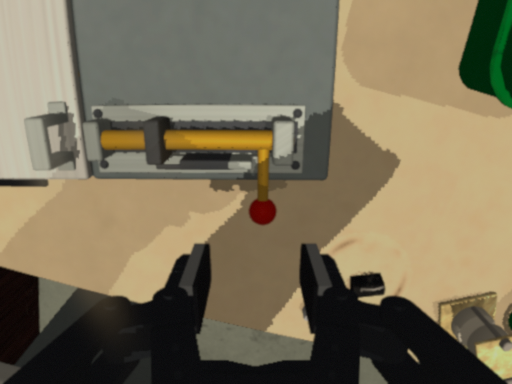

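The knob is in shadow at about (262,211), centred between the fingers. I'll re-measure it with a relative mask.

```bash
python3 -m jog '[[0.5,[0,0,0],0],[0.5,[0,0,0],0]]'
cat >> h.py <<'E'
def wknob(d,z):
    p=d["pixels"].astype(int); m=((p[...,0]>70)&(p[...,1]<.3*p[...,0])&(p[...,2]<.35*p[...,0])).astype(np.uint8)
    n,l,s,c=cv2.connectedComponentsWithStats(m); i=1+np.argmax(s[1:,4]); return c[i],s[i],plane(d,*c[i],z)
E
python3 - <<'E'
from h import *
d=cam("wrist"); print(wknob(d,.074)); s=telemetry.read_state(); print(s["position"],s["orientation"],s["qpos"])
def c(x,y,z): return plane(d,x,y,z)[:2]
a=c(92,106,.062);b=c(306,106,.062);e=c(95,177,.062);g=c(306,172,.062)
for u,v in ((a,b),(e,g)):
    w=u-v; print("yaw",np.arctan2(-w[0],w[1]),np.linalg.norm(w))
E
```

```text
time: 7.2
position: [0.4751, -0.1501, 0.2081]
orientation: [0.001, 0.993, 0.118, 0.002]
force: [0.6, 0.5, -0.2]
grip_width: 0.0427
(array([256.46153846, 214.27472527]), array([245, 203,  24,  24, 455], dtype=int32), array([ 0.47268311, -0.15142719,  0.074     ]))
[ 0.47497917 -0.15013129  0.20801274] [0.0010181  0.993008   0.11803011 0.00172056] [-4.36024124e-01  1.24124598e-01 -4.28233357e-01  1.01444075e+00
  8.00244644e-05  2.46895644e+00]
yaw 0.22924665557605153 0.13685188182512406
yaw 0.2590560450050758 0.14346522394804476
```

```bash
python3 -m jog '[[0.5,[0,0,0],0]]'|sed -n 2p;python3 -m jog '[[0.5,[0,0,0],0]]'|sed -n 2p;python3 -m jog '[[0.5,[0,0,0],0]]'|sed -n 2p;python3 -m jog '[[0.5,[0,0,0],0]]'|sed -n 2p;python3 -m jog '[[0.5,[0,0,0],0]]'|sed -n 2p
python3 - <<'E'
from h import *
d=cam("wrist"); print(wknob(d,.074)); s=telemetry.read_state(); print(s["position"],s["orientation"])
E
```

```text
position: [0.4746, -0.1501, 0.2075]
position: [0.4742, -0.15, 0.207]
position: [0.4739, -0.1499, 0.2065]
position: [0.4737, -0.1499, 0.2062]
position: [0.4736, -0.1498, 0.206]
(array([257.94267516, 212.80679406]), array([246, 202,  25,  23, 471], dtype=int32), array([ 0.47275526, -0.15145523,  0.074     ]))
[ 0.4735421  -0.14982016  0.20592224] [-1.40475619e-05  9.93042167e-01  1.17759303e-01 -2.66987361e-05]
```

```bash
python3 -m jog '[[0.5,[-0.03,0.035,0.36],0],[0.5,[0,0,0.36],0],[0.5,[0,0,0.36],0],[0.5,[0,0,0.36],0],[0.5,[0,0,0.36],0],[0.5,[0,0,0.15],0],[0.5,[0,0,0],0],[0.5,[0,0,0],0]]'; python3 -m jog '[[0.5,[0,0,0],0],[0.5,[0,0,0],0],[0.5,[0,0,0],0],[0.5,[0,0,0],0]]'
python3 - <<'E'
from h import *
d=cam("wrist"); print(wknob(d,.074));save(d,"w6.png")
d=cam("scene"); save(d,"sc6.png",(240,130,360,230),5)
E
```

```text
time: 8.38
position: [0.4726, -0.1514, 0.1279]
orientation: [-0.0, 0.993, 0.118, -0.0]
force: [0.8, -0.0, -0.0]
grip_width: 0.0425
time: 8.72
position: [0.4732, -0.1516, 0.1286]
orientation: [0.0, 0.993, 0.118, 0.001]
force: [0.5, 0.5, 0.9]
grip_width: 0.0426
(array([255.4600726 , 280.02903811]), array([ 237,  262,   38,   37, 1102], dtype=int32), array([ 0.47224122, -0.15152145,  0.074     ]))
```

View pics/w6.png

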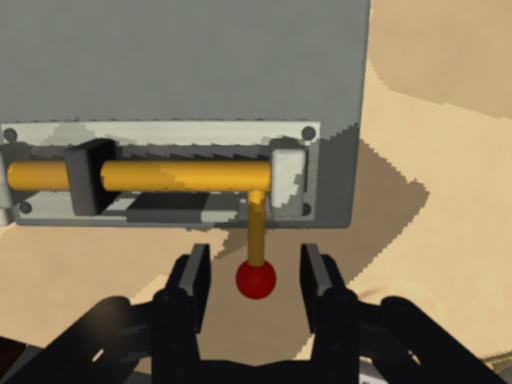

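View pics/sc6.png

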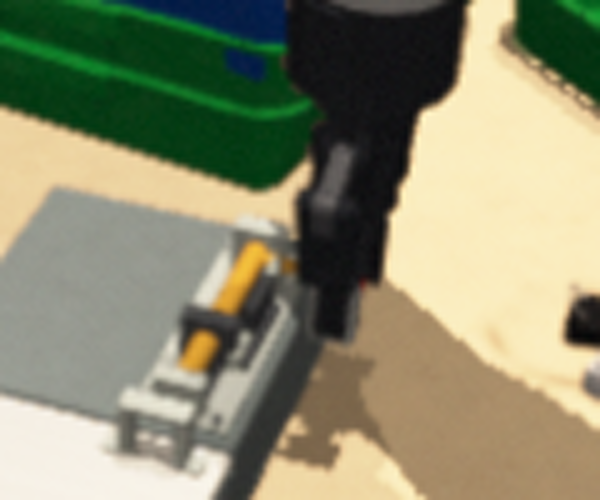

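The knob is centred between the jaws at (255,280). I'll close gently.

```bash
python3 -m jog '[[0.25,[0,0,0],0],[0.25,[0,0,0],0],[0.25,[0,0,0],0]]' 20; python3 -m jog '[[0.1,[0,0,0],0],[0.1,[0,0,0],0],[0.1,[0,0,0],0],[0.1,[0,0,0],0],[0.1,[0,0,0],0],[0.1,[0,0,0],0]]' 20
python3 - <<'E'
from h import *
d=cam("wrist"); save(d,"w7.png");print(telemetry.read_state())
E
```

```text
time: 9.07
position: [0.4728, -0.1514, 0.128]
orientation: [0.0, 0.993, 0.118, 0.0]
force: [0.6, -0.5, -0.6]
grip_width: 0.0214
time: 9.57
position: [0.4728, -0.1517, 0.128]
orientation: [0.0, 0.993, 0.118, -0.0]
force: [-0.8, -2.7, 0.2]
grip_width: 0.0164
{'time': 9.6167, 'qpos': array([-4.40441594e-01,  2.16204318e-01, -5.14466596e-01,  8.39755149e-01,
       -7.03383623e-04,  2.46514879e+00]), 'joint_vel': array([-0.00056081,  0.00101666,  0.00076807, -0.00113536, -0.00071595,
       -0.00028459]), 'joint_torque': array([ 1.33506529e+00, -3.48162532e+01,  2.27942669e+01,  2.24183542e-01,
        7.15920310e-01, -7.31962005e-03]), 'position': array([ 0.47282273, -0.15171573,  0.12799928]), 'orientation': array([ 3.96358406e-04,  9.93045870e-01,  1.17727407e-01, -2.93426047e-05]), 'force': array([-0.34610549, -2.70820872,  1.36467276]), 'torque': array([-0.58188654,  0.10828536, -0.00130817]), 'grip_width': 0.015853090580189688}
```

View pics/w7.png

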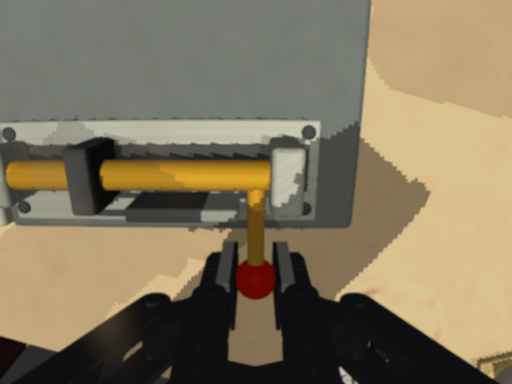

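```bash
python3 -m jog '[[0.1,[0,0,0],0],[0.1,[0.013,0,-0.172],0],[0.1,[0.038,0,-0.168],0],[0.1,[0,0,0],0],[0.1,[0,0,0],0]]'; python3 -m jog '[[0.1,[0.063,0,-0.16],0],[0.1,[0.086,0,-0.15],0],[0.1,[0,0,0],0],[0.1,[0,0,0],0]]'
python3 - <<'E'
from h import *
d=cam("wrist"); save(d,"w8.png")
E
```

```text
time: 10.03
position: [0.4749, -0.1511, 0.1421]
orientation: [0.0, 0.993, 0.118, 0.0]
force: [-0.3, -2.7, -1.2]
grip_width: 0.0161
time: 10.37
position: [0.4806, -0.1496, 0.1543]
orientation: [0.0, 0.993, 0.118, -0.0]
force: [-2.1, -4.4, 0.2]
grip_width: 0.0165
```

View pics/w8.png

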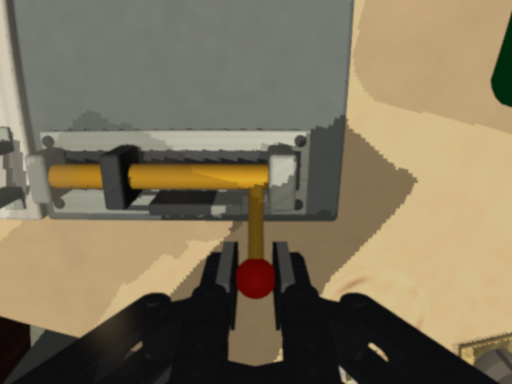

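```bash
python3 -m jog '[[0.1,[0.108,0.01,-0.135],0],[0.1,[0.127,0,-0.117],0],[0.1,[0,0,0],0],[0.1,[0,0,0],0]]'; python3 -m jog '[[0.1,[0.093,0,-0.067],0],[0.1,[0,0,0],0],[0.1,[0,0,0],0],[0.1,[0,0,0],0]]'
python3 - <<'E'
from h import *
d=cam("wrist"); save(d,"w9.png")
d=cam("side"); save(d,"si9.png",(220,100,340,220),5)
E
```

```text
time: 10.75
position: [0.4897, -0.1474, 0.1641]
orientation: [-0.0, 0.993, 0.118, -0.0]
force: [-1.6, -2.1, 0.9]
grip_width: 0.016
time: 11.08
position: [0.4931, -0.1466, 0.1666]
orientation: [-0.0, 0.993, 0.118, -0.0]
force: [-3.3, -1.7, 2.3]
grip_width: 0.0162
```

View pics/w9.png

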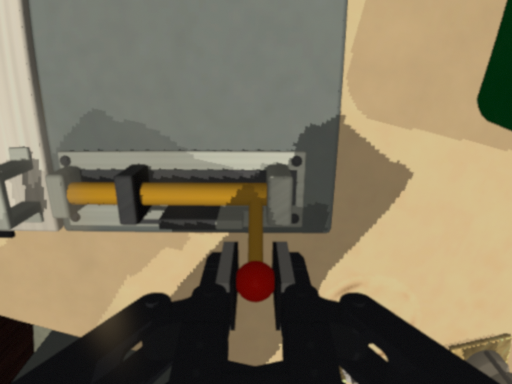

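View pics/si9.png

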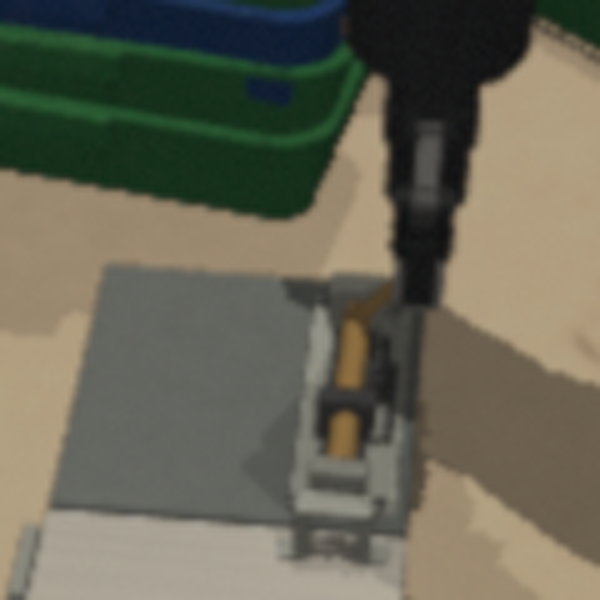

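The handle is up at about 1.0 rad and the knob sits steady in the grip. I'll slide it, slowly at first.

```bash
python3 -m jog '[[0.1,[0,-0.05,0],0],[0.1,[0,-0.05,0],0],[0.1,[0,-0.05,0],0]]'; python3 -m jog '[[0.1,[0,-0.1,0],0],[0.1,[0,-0.1,0],0],[0.1,[0,-0.1,0],0]]';  python3 -m jog '[[0.1,[0,-0.1,0],0],[0.1,[0,-0.1,0],0],[0.1,[0,0,0],0],[0.1,[0,0,0],0]]'
python3 - <<'E'
from h import *
d=cam("wrist"); save(d,"w10.png")
d=cam("side"); save(d,"si10.png",(220,100,340,220),5)
E
```

```text
time: 11.43
position: [0.4931, -0.1426, 0.1672]
orientation: [0.002, 0.993, 0.117, 0.001]
force: [-0.4, -7.1, -0.0]
grip_width: 0.0163
time: 11.68
position: [0.4905, -0.1311, 0.1673]
orientation: [0.003, 0.993, 0.117, 0.001]
force: [-1.9, -7.1, 0.4]
grip_width: 0.016
time: 12.02
position: [0.4882, -0.1226, 0.1671]
orientation: [0.002, 0.993, 0.118, 0.001]
force: [-0.8, -6.2, -0.3]
grip_width: 0.016
```

View pics/w10.png

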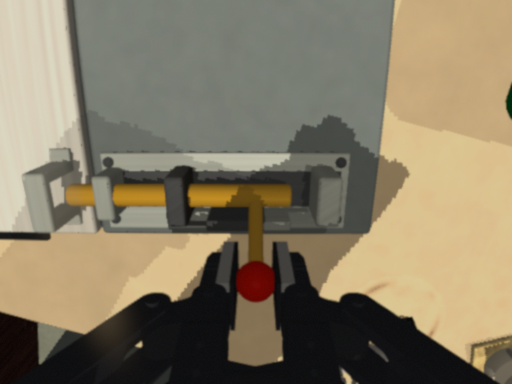

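View pics/si10.png

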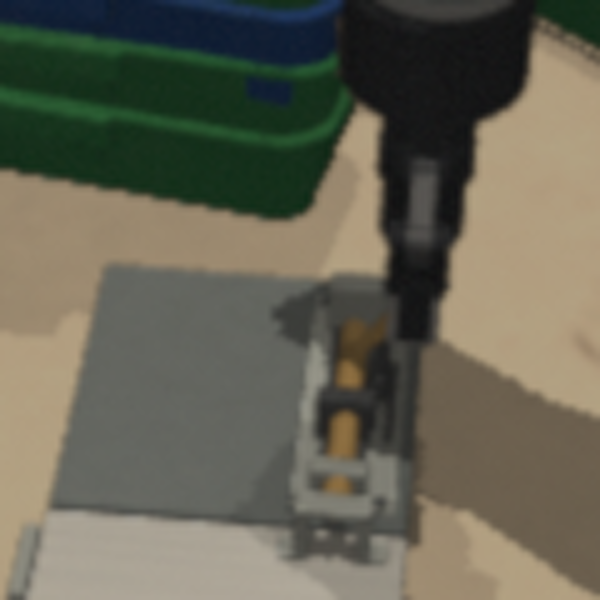

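The bolt has moved about 25 mm with a sliding force of 6–7 N, and its tip is near the keeper. The stem-to-collar gap is about 27–29 mm. I'll continue.

```bash
python3 -m jog '[[0.1,[0,-0.1,0],0],[0.1,[0,-0.1,0],0]]'; python3 -m jog '[[0.1,[0,-0.1,0],0],[0.1,[0,-0.1,0],0],[0.1,[0,0,0],0],[0.1,[0,0,0],0]]'
python3 - <<'E'
from h import *
d=cam("wrist"); save(d,"w11.png",(100,100,400,300),2.5)
E
```

```text
time: 12.28
position: [0.4867, -0.1156, 0.1673]
orientation: [0.003, 0.993, 0.117, 0.001]
force: [-1.3, -7.8, -0.3]
grip_width: 0.0163
time: 12.62
position: [0.4844, -0.107, 0.1671]
orientation: [0.002, 0.993, 0.118, 0.001]
force: [-1.1, -4.7, 1.2]
grip_width: 0.016
```

View pics/w11.png

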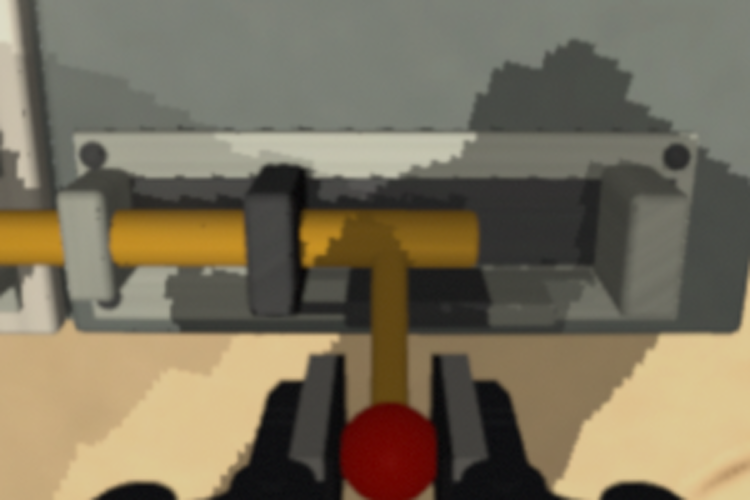

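```bash
python3 -m jog '[[0.1,[0,-0.05,0],0],[0.1,[0,-0.05,0],0]]'|sed -n '2p;4p'; python3 -m jog '[[0.1,[0,-0.05,0],0],[0.1,[0,0,0],0]]'|sed -n '2p;4p';  python3 -m jog '[[0.1,[0,-0.04,0],0],[0.1,[0,0,0],0]]'|sed -n '2p;4p'
python3 - <<'E'
from h import *
d=cam("wrist"); save(d,"w12.png",(100,100,400,300),2.5)
E
```

```text
position: [0.4837, -0.1037, 0.1671]
force: [-0.4, -6.5, -0.7]
position: [0.4832, -0.1013, 0.1671]
force: [-0.6, -5.3, -0.1]
position: [0.4828, -0.0999, 0.1671]
force: [-1.2, -6.5, 0.4]
```

View pics/w12.png

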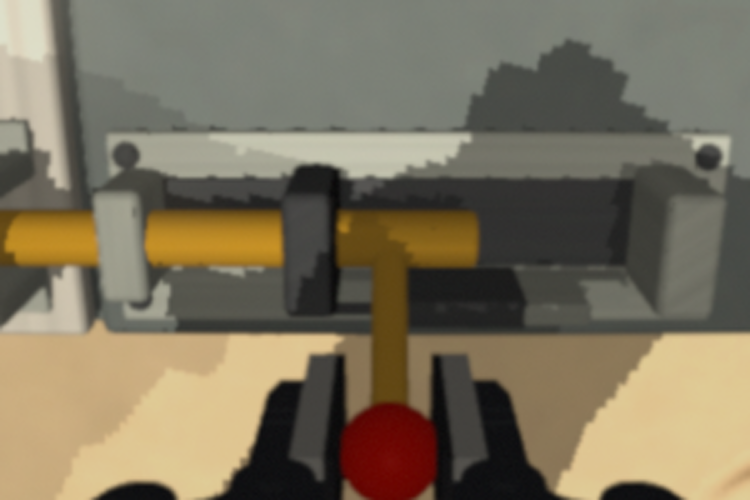

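About 7 mm remain (stem edge at 372, collar face at 338).

```bash
python3 -m jog '[[0.1,[0,-0.05,0],0],[0.1,[0,0,0],0]]'|sed -n '2p;4p'; python3 -m jog '[[0.1,[0,-0.04,0],0],[0.1,[0,0,0],0]]'|sed -n '2p;4p';  python3 -m jog '[[0.1,[0,-0.02,0],0],[0.1,[0,0,0],0]]'|sed -n '2p;4p'
python3 - <<'E'
from h import *
d=cam("wrist"); save(d,"w13.png",(150,130,350,270),4)
E
```

```text
position: [0.4823, -0.0979, 0.1671]
force: [-0.6, -5.5, 0.1]
position: [0.482, -0.0964, 0.1671]
force: [-1.0, -6.0, 0.3]
position: [0.4818, -0.0957, 0.1671]
force: [-1.2, -5.5, -0.3]
```

View pics/w13.png

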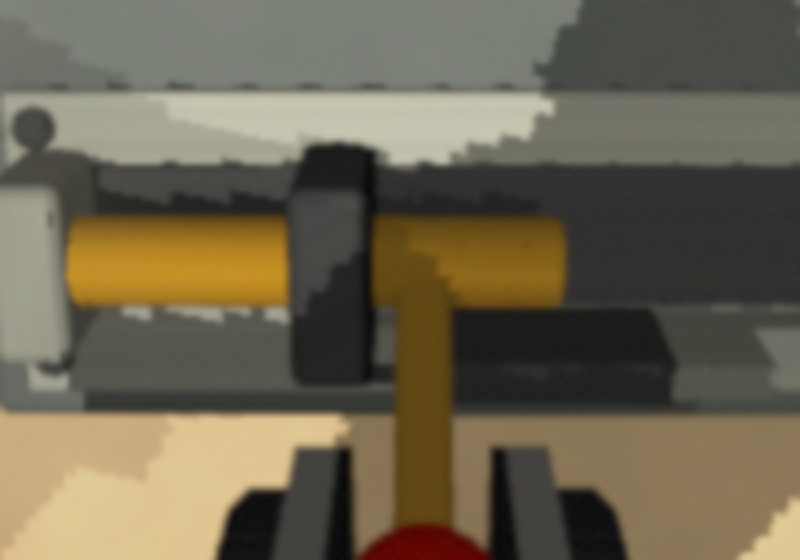

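About 3 mm remain. I'll take 0.8–1 mm steps and watch the force.

```bash
for i in 1; do python3 -m jog '[[0.1,[0,-0.025,0],0],[0.1,[0,0,0],0],[0.1,[0,0,0],0]]'|sed -n '2p;4p'; done; python3 -m jog '[[0.1,[0,-0.02,0],0],[0.1,[0,0,0],0],[0.1,[0,0,0],0]]'|sed -n '2p;4p'; python3 -m jog '[[0.1,[0,-0.012,0],0],[0.1,[0,0,0],0],[0.1,[0,0,0],0]]'|sed -n '2p;4p'
```

```text
position: [0.4816, -0.0947, 0.1671]
force: [-0.4, -5.7, 0.4]
position: [0.4814, -0.0939, 0.1671]
force: [-0.7, -6.4, -0.3]
position: [0.4813, -0.0935, 0.1671]
force: [-0.4, -6.2, -0.6]
```

```bash
python3 -m jog '[[0.1,[0,-0.012,0],0],[0.1,[0,0,0],0],[0.1,[0,0,0],0]]'|sed -n '2p;4p'; python3 -m jog '[[0.1,[0,-0.012,0],0],[0.1,[0,0,0],0],[0.1,[0,0,0],0]]'|sed -n '2p;4p';python3 - <<'E'
from h import *
d=cam("wrist"); save(d,"w14.png",(150,130,350,270),4)
E
```

```text
position: [0.4812, -0.093, 0.1671]
force: [-0.7, -5.3, 0.6]
position: [0.4811, -0.0927, 0.1671]
force: [-0.4, -6.7, 0.3]
```

View pics/w14.png

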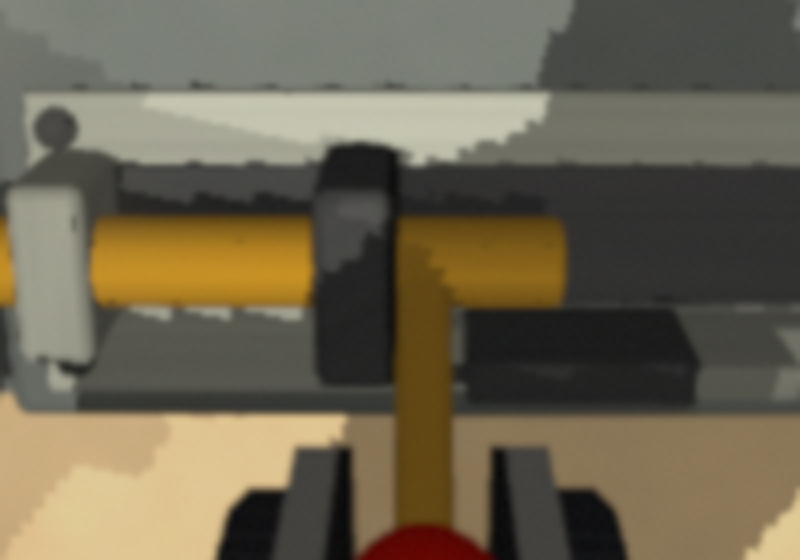

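The stem is almost at the collar. I'll use 0.4 mm steps.

```bash
python3 -m jog '[[0.1,[0,-0.01,0],0],[0.1,[0,0,0],0],[0.1,[0,0,0],0]]'|sed -n '2p;4p'; python3 -m jog '[[0.1,[0,-0.01,0],0],[0.1,[0,0,0],0],[0.1,[0,0,0],0]]'|sed -n '2p;4p'
```

```text
position: [0.4811, -0.0926, 0.1671]
force: [-0.3, -7.9, -0.4]
position: [0.4812, -0.0924, 0.1672]
force: [0.1, -8.5, -1.3]
```

```bash
python3 -m jog '[[0.1,[0,-0.01,0],0],[0.1,[0,0,0],0],[0.1,[0,0,0],0]]'|sed -n '2p;4p'
```

```text
position: [0.4812, -0.0924, 0.1673]
force: [-1.0, -9.4, -0.9]
```

Contact: the advance stopped and the force rose from 6 to 9.4 N, so about 3.5 N on the stop. I'll ease off slightly and lower to about 0.75 rad, watching the vertical force.

```bash
python3 -m jog '[[0.1,[0,0.008,0],0],[0.1,[-0.093,0,0.067],0],[0.1,[0,0,0],0],[0.1,[0,0,0],0]]'|sed -n '2p;4p'; python3 -m jog '[[0.1,[-0.064,0,0.058],0],[0.1,[0,0,0],0],[0.1,[0,0,0],0]]'|sed -n '2p;4p';python3 -m jog '[[0.1,[-0.063,0,0.059],0],[0.1,[0,0,0],0],[0.1,[0,0,0],0]]'|sed -n '2p;4p'
python3 - <<'E'
from h import *
d=cam("wrist"); save(d,"w15.png",(150,130,350,270),4)
E
```

```text
position: [0.478, -0.0932, 0.1647]
force: [0.0, -8.7, -0.7]
position: [0.4758, -0.0938, 0.1627]
force: [0.7, -6.8, 0.2]
position: [0.4737, -0.0943, 0.1605]
force: [1.1, -6.6, 0.3]
```

View pics/w15.png

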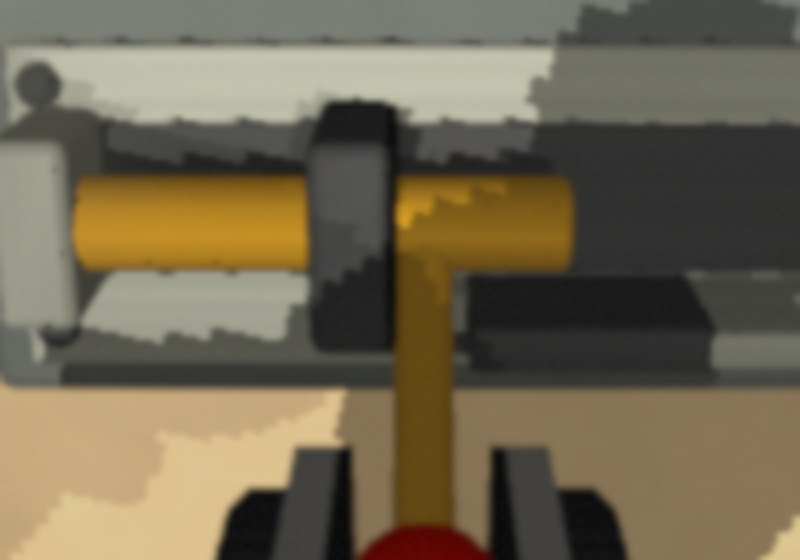

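The stem is against the collar and over the notch, since the land begins at column 470, right of the stem. I'll keep lowering.

```bash
python3 -m jog '[[0.1,[-0.054,0,0.067],0],[0.1,[-0.054,0,0.068],0],[0.1,[0,0,0],0]]'|sed -n '2p;4p'; python3 -m jog '[[0.1,[-0.043,0,0.075],0],[0.1,[-0.043,0,0.075],0],[0.1,[0,0,0],0]]'|sed -n '2p;4p'
```

```text
position: [0.4695, -0.0953, 0.1549]
force: [1.0, -6.4, 1.3]
position: [0.4663, -0.096, 0.1489]
force: [1.3, -6.5, 0.2]
```

```bash
python3 -m jog '[[0.1,[-0.032,0,0.08],0],[0.1,[-0.031,0,0.08],0],[0.1,[0,0,0],0]]'|sed -n '2p;4p'
```

```text
position: [0.464, -0.0966, 0.1425]
force: [2.1, -6.0, 0.1]
```

```bash
python3 -m jog '[[0.1,[-0.019,0,0.084],0],[0.1,[-0.019,0,0.084],0],[0.1,[0,0,0],0]]'|sed -n '2p;4p';python3 -m jog '[[0.1,[-0.007,0,0.08],0],[0.1,[0,0,0],0],[0.1,[0,0,0],0]]'|sed -n '2p;4p';python3 -m jog '[[0.1,[-0.006,0,0.05],0],[0.1,[0,0,0],0],[0.1,[0,0,0],0]]'|sed -n '2p;4p'
```

```text
position: [0.4626, -0.0969, 0.1357]
force: [1.1, -5.9, 1.0]
position: [0.4623, -0.097, 0.1327]
force: [1.4, -6.0, 1.2]
position: [0.4621, -0.0971, 0.1308]
force: [0.5, -6.0, 0.9]
```

Run:
```python
from h import *
d=cam("wrist"); save(d,"w16.png",(150,100,350,270),4)
d=cam("side"); save(d,"si16.png",(220,120,340,240),5)
```

```text
(no output)
```

View pics/w16.png

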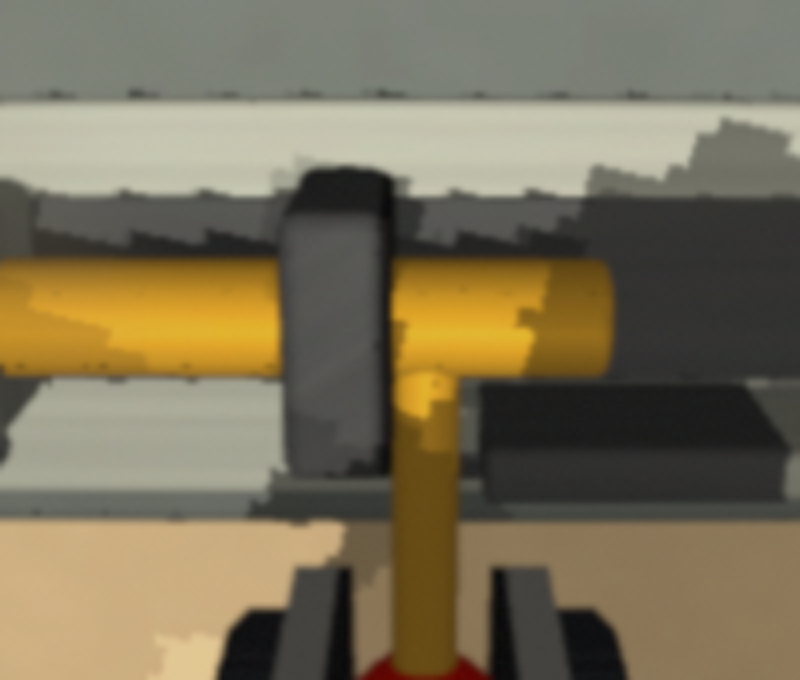

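View pics/si16.png

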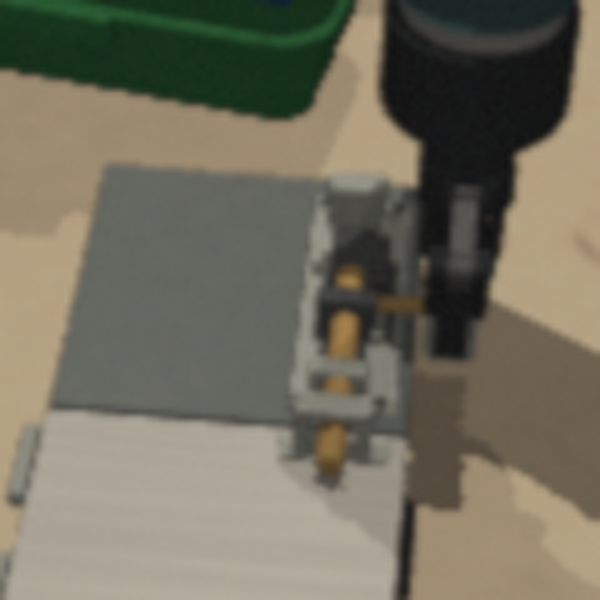

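The bolt is through the keeper and the stem is down in the notch, about 0.06 rad from level. I'll do the last 2.5 mm and then relieve the side load.

```bash
python3 -m jog '[[0.1,[0,0,0.035],0],[0.1,[0,0,0],0],[0.1,[0,0,0],0]]'|sed -n '2p;4p';python3 -m jog '[[0.1,[0,0,0.035],0],[0.1,[0,0,0],0],[0.1,[0,0,0],0]]'|sed -n '2p;4p';python3 -m jog '[[0.1,[0,0.01,0],0],[0.1,[0,0,0],0],[0.1,[0,0,0],0]]'|sed -n '2p;4p'
```

```text
position: [0.4621, -0.097, 0.1295]
force: [0.9, -5.6, 0.8]
position: [0.4622, -0.0971, 0.1286]
force: [-0.0, -5.7, 4.6]
position: [0.4622, -0.0972, 0.1286]
force: [-0.1, -5.5, 6.3]
```

```bash
python3 -m jog '[[0.1,[0,0.012,-0.02],0],[0.1,[0,0,0],0],[0.1,[0,0,0],0]]'|sed -n '2p;4p';python3 -m jog '[[0.3,[0,0,0],0],[0.3,[0,0,0],0],[0.45,[0,0,0],0],[0.45,[0,0,0],0],[0.45,[0,0,0],0],[0.45,[0,0,0],0]]'
python3 - <<'E'
from h import *
d=cam("wrist"); save(d,"w17.png")
E
```

```text
position: [0.4621, -0.0972, 0.1288]
force: [2.7, -4.7, 2.7]
time: 19.8
position: [0.4591, -0.0958, 0.1273]
orientation: [-0.0, 0.993, 0.118, -0.0]
force: [-0.3, -0.3, -0.4]
grip_width: 0.0383
```

View pics/w17.png

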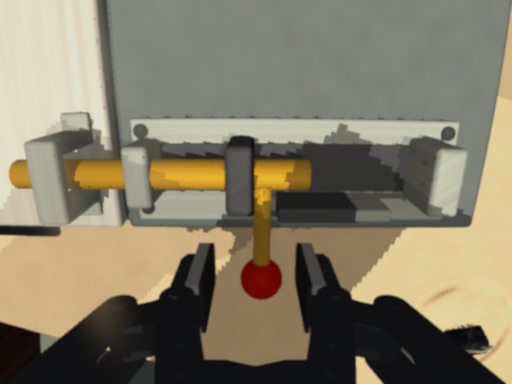

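Released, with the knob free of both pads. I'll go straight up and check.

```bash
python3 -m jog '[[0.45,[0,0,-0.2],0],[0.45,[0,0,-0.4],0],[0.45,[0,0,-0.6],0],[0.45,[0,0,-0.7],0],[0.45,[0,0,-0.7],0],[0.45,[0,0,-0.7],0],[0.45,[0,0,0],0],[0.45,[0,0,0],0]]';python3 -m jog '[[0.45,[0,0,0],0],[0.45,[0,0,0],0],[0.45,[0,0,0],0],[0.45,[0,0,0],0],[0.45,[0,0,0],0],[0.45,[0,0,0],0]]'|sed -n 2,4p
python3 - <<'E'
from h import *
d=cam("wrist"); save(d,"w18.png")
c,s,p=wknob(d,.074); print(c,s,p)
th=.231; R=np.array([[np.cos(th),-np.sin(th)],[np.sin(th),np.cos(th)]]); t=np.array([.539,-.037]);print("knob box",(p[:2]-t)@R)
d2=cam("scene"); save(d2,"sc18.png",(180,100,380,250),4)
d3=cam("side"); save(d3,"si18.png",(210,120,330,260),5)
def red(d,b):
    x0,y0,x1,y1=b;p=d["pixels"][y0:y1,x0:x1].astype(int);m=(p[...,0]>60)&(p[...,1]<.35*p[...,0])&(p[...,2]<.4*p[...,0]);ys,xs=np.nonzero(m);return (xs.mean()+x0,ys.mean()+y0),len(xs)
a,b=red(d2,(270,170,330,225)),red(d3,(285,150,330,220)); print(a,b,two(d2,a[0],d3,b[0]))
E
```

```text
time: 20.52
position: [0.4609, -0.0966, 0.2623]
orientation: [0.001, 0.993, 0.118, 0.002]
force: [-0.1, 0.4, 0.1]
grip_width: 0.0385
position: [0.4592, -0.096, 0.259]
orientation: [-0.0, 0.993, 0.118, -0.001]
force: [-0.2, -1.0, -0.2]
[258.07744108 185.58249158] [249 177  19  19 297] [ 0.45997612 -0.09774334  0.074     ]
knob box [-0.0908321  -0.04103727]
((np.float64(301.9761904761905), np.float64(199.33333333333334)), 42) ((np.float64(310.84615384615387), np.float64(181.6153846153846)), 26) (array([ 0.46114941, -0.09736065,  0.07308638]), np.float64(0.0006878602771133431))
```

View pics/w18.png

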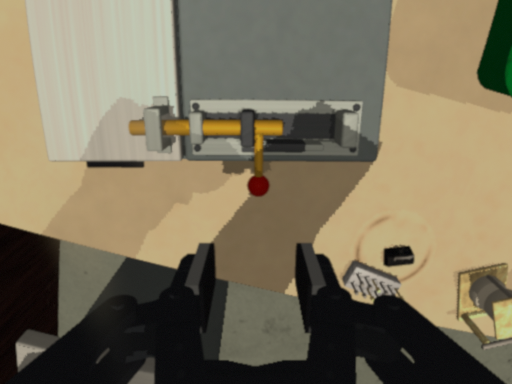

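View pics/sc18.png

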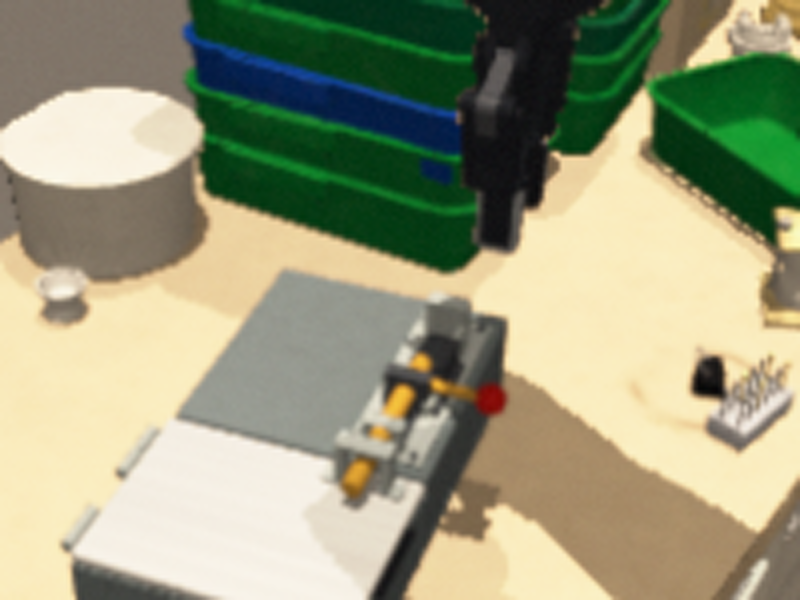

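View pics/si18.png

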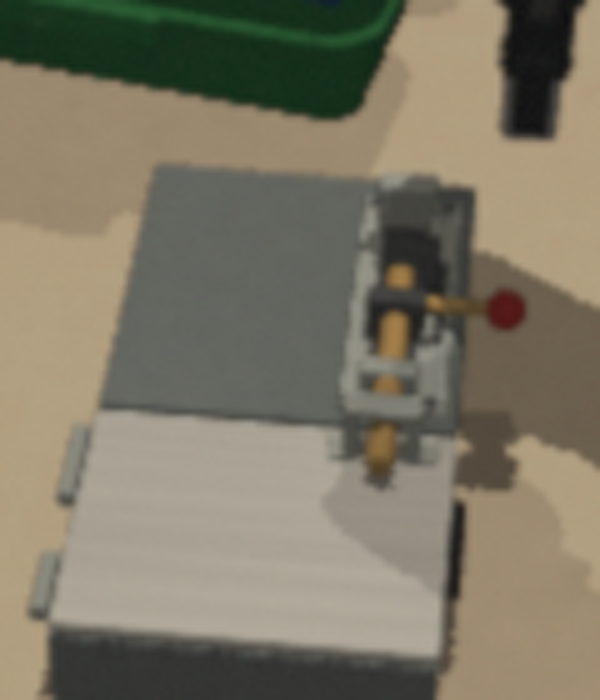

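The lid is flush, the bolt is through the keeper and the handle is level at the end stop. Knob travel measures about 54 mm, and its height is as at the start within noise. Handing in.

```bash
python3 -c "
from station import order
print(order.finish_job())"
```

```text
the job is handed in; nothing more can be done
None
```

The job is handed in: the lid is shut, the bolt is through the keeper to its end stop, and the handle is down in the far notch and released. No verdict was reported; it took about 21 s of the 72 s allowed.

**What I did**
- **Lid:** I pressed it down with shut fingers until it met a hard stop at about 19 N.
- **Bolt:** I pinched the knob, raised the handle to about 1.0 rad and slid the bolt at 6–7 N. I stopped when the force rose to about 9.4 N, which is roughly 3.5 N on the end stop.
- **Handle:** I eased off slightly, lowered the handle in an arc into the notch, opened the fingers and withdrew upward.

**What the last checks showed**
- The lid looks flush in all views, and the bolt's tip shows beyond the keeper.
- **Travel:** the knob moved about 54 mm by the camera and about 55 mm by the arm's own reading, well past the required 44 mm.
- **Handle level:** in the grip it bottomed out within 0.6 mm of its starting height. After release the two fixed cameras gave a knob height of 73 mm, against 74 mm expected. The same method read 70 mm at the start, when the handle was known to be level; I took that as calibration error.
- **Released:** tool force was near zero once clear.
- **Loose objects:** the dish and the bur block look where they were. The cast was outside my last close-up pictures; the arm never went near it.

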